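# Ruined columns in order of height

### The arm

A 6-joint arm with a two-finger parallel gripper is mounted at the origin on the work surface. World frame = base frame: x ahead of the robot, y to its left, z up, the work surface at z = 0. Lengths are in m, angles in rad, forces in N, time in s.
With the tool pointing down it reaches from about 0.325 to 0.9 m from the base axis. Payload 3.5 kg.
Tool frame: the origin (TCP) lies midway between the tips of the shut fingers; the grasp point (between the pads) lies 19 mm behind it; z points along the fingers, y is the line along which they close (so a half turn about z gives the same grasp; the last joint's range is limited). The gripper opens to 85 mm and grips with 20 to 120 N. Pads are 22 mm wide; open, the fingers measure 114 mm over their backs; the gripper's body (76 mm by 85 mm) begins 54 mm behind the grasp point. The pads swing forward as they close: fully open they stand 13 mm farther back than shut.
Start: joints at [-1.239, 0.276, -0.026, 1.268, 0, 1.467], TCP at [0.263, -0.567, 0.231] pointing down, gripper open.
Joint ranges: [-3.12, 3.12], [-0.85, 1.88], [-1.08, 1.24], [-1.95, 2.15], [-1.57, 1.53], [-3.14, 3.14]. Speed limits (rad/s): [2.57, 2.57, 3.14, 3.14, 3.14, 3.14].

### API

Orientations are given as a unit quaternion [w, x, y, z].
In Python, from workcell import get_state, grab_frame, get_calibration, hand_in gives the robot as it stands.
- The arm moves only by the shell command python3 -m crank 'ROWS' [FORCE]. ROWS is JSON, a list of rows, each a list of 3 entries, a list of its own where there are three numbers: the closure, from 0 (fully open) to 1 (shut), then the shift along the world's x, y, z in cm, then the turn about the world's z in degrees. In form: [[gripper, [dx, dy, dz], yaw], ...]. A call has 1 to 8 rows; each row is the pose to reach, as a shift and turn from the pose commanded when the call began; what a row does not reach only later rows make up. A row lasts 1/12 s, in which the tool goes at most 41.7 mm and 7.16 degrees, less where a joint would pass 70% of its speed; a pose out of reach is approached as far as the arm can. A call with a gripper value outside its range is refused whole. The fingers move at their own pace and stop on an object; FORCE is the grip in N (left out, the last holds). Time passes only in rows, so rows that repeat a pose let the fingers close. It gives the time, the measured TCP pose, the force, the opening and the grip force at its end, in the units of the state.
- get_state(): the state, without advancing time (a new reading comes with each control period).
- grab_frame(name): name is "side" or "top" or "wrist"; returns (picture, depth): 400x640x3 uint8, red, green, blue; 400x640 float32, m along the optical axis (not along the pixel's ray), 0 where there is no reading.
- get_calibration(name): a dict with "fov_y" (degrees; the focal length in pixels is half the picture's height over the tangent of half this angle, whatever the lens; pixels are square), "cx", "cy" (the principal point, pixels), "origin" and "rotation" of the camera in the world. Camera axes: x right, y up, looking along -z (the intrinsics and any distortion apply to the point x, -y, -z); pixel columns grow to the right and rows downward; lengths in m; the calibration is good to about 2 mm. A picture is of the moment at which its call begins: read the wrist's pose just before it. get_calibration takes no time and is no camera call; for the wrist camera it gives the pose at the moment of the call.
- hand_in(): hands the job in; it is judged then, once.
The state is a dict: "t": time; "q": joint angles; "dq": joint speeds; "effort": joint torques, N m; "eef_pos": TCP position; "orientation": TCP orientation; "ft_force": force on the tool from outside, world axes, zero at the start; "ft_torque": the same for the moment, N m; "width": opening from 0.0 (shut) to 1.0 (fully open); "grip_force": force on a finger pad.
Only numpy, scipy, OpenCV 4.12 (cv2) and the standard library are available. Lean on these libraries where they do the work, as an engineer would, in place of code of your own. Each camera call takes 0.05 s, during which the arm holds its last target. There are 200 camera calls.

### The job

Stand the four black ruined columns on the four white discs in the clear tray, one centred on each disc, so that they rise in order of height along the row from the shortest at the green shrub's end to the tallest at the maple pawn's end. Leave them all upright and let go of, tip none over on the way, and do not push or knock over the pawn or the shrub.

Things in the scene. Friction and masses are not known exactly. Their poses are not given: they have to be found in the camera images.
- col50_mid (a point): centre (half-way up, 25 mm above its underside) of the shortest of four loose, upright black resin ruined columns, all alike but for height: this one is 50 mm tall. Round foot 42 mm across and 8 mm high, straight round shaft 34 mm across above it up to 38 mm, then a broken, slightly off-centre crown about 22 mm across for the last 12 mm. Starts standing on the bare oak. Its z axis is the column's axis, upwards; about 60 g.
- col70_mid (a point): centre (half-way up, 35 mm above its underside) of the second shortest of four loose, upright black resin ruined columns, all alike but for height: this one is 70 mm tall. Round foot 42 mm across and 8 mm high, straight round shaft 34 mm across above it up to 58 mm, then a broken, slightly off-centre crown about 22 mm across for the last 12 mm. Starts standing on the bare oak. Its z axis is the column's axis, upwards; about 80 g.
- col90_mid (a point): centre (half-way up, 45 mm above its underside) of the second tallest of four loose, upright black resin ruined columns, all alike but for height: this one is 90 mm tall. Round foot 42 mm across and 8 mm high, straight round shaft 34 mm across above it up to 78 mm, then a broken, slightly off-centre crown about 22 mm across for the last 12 mm. Starts standing on the bare oak. Its z axis is the column's axis, upwards; about 100 g.
- col110_mid (a point): centre (half-way up, 55 mm above its underside) of the tallest of four loose, upright black resin ruined columns, all alike but for height: this one is 110 mm tall. Round foot 42 mm across and 8 mm high, straight round shaft 34 mm across above it up to 98 mm, then a broken, slightly off-centre crown about 22 mm across for the last 12 mm. Starts standing on the bare oak. Its z axis is the column's axis, upwards; about 120 g.
- disc_a: fixed off-white disc, 60 mm across, its flat top 8 mm above the oak, at one end of a straight row of four (a, b, c, d, centres 85 mm apart) in a clear acrylic tray 104 mm by 345 mm, whose rim is 10 mm high. Origin at the centre of its underside, on the oak; x runs across the row, y along the row from a to d, z up.
- disc_b: fixed off-white disc, 60 mm across, its flat top 8 mm above the oak, second in a straight row of four (a, b, c, d, centres 85 mm apart) in a clear acrylic tray 104 mm by 345 mm, whose rim is 10 mm high. Origin at the centre of its underside, on the oak; x runs across the row, y along the row from a to d, z up.
- disc_c: fixed off-white disc, 60 mm across, its flat top 8 mm above the oak, third in a straight row of four (a, b, c, d, centres 85 mm apart) in a clear acrylic tray 104 mm by 345 mm, whose rim is 10 mm high. Origin at the centre of its underside, on the oak; x runs across the row, y along the row from a to d, z up.
- disc_d: fixed off-white disc, 60 mm across, its flat top 8 mm above the oak, at the other end of a straight row of four (a, b, c, d, centres 85 mm apart) in a clear acrylic tray 104 mm by 345 mm, whose rim is 10 mm high. Origin at the centre of its underside, on the oak; x runs across the row, y along the row from a to d, z up.
- pawn: small turned maple pawn, 65 mm tall, foot 34 mm across, standing loose on the oak beyond one end of the row, 80 mm or so from the last disc's centre (either end: see which). Origin at the centre of its underside, z up. It marks the end for the tallest column and stays where it is.
- shrub: small green plastic shrub cluster, 44 mm tall and 48 mm across, standing loose on the oak beyond the other end of the row, 80 mm or so from the last disc's centre. Origin at the centre of its underside, z up. It marks the end for the shortest column and stays where it is.
Mind the look-alikes: they are no part of the job. Leave any pink look-alike of the part that bears col110_mid alone.

How it is judged:
By the outcome, as a careful person would: the job done as asked, in the order asked, and still so for the second after the job is handed in, with the robot touching nothing.
It also fails if it takes over 96 s, if anything falls off the work surface, if the arm or the gripper's body presses on something with over 40 N, if the wrist force passes 120 N, or if a joint passes its speed limit or range.

## Working session

There is one attempt and no reset: what is moved stays moved. The work goes in short steps, Python scripts to look and compute and a shell command to move; the robot and the scene stay as the last step left them, time stands still between calls to the robot, and variables do not carry over. Pictures are saved under pics/ and viewed, at most 14 in all, crops included, and the job is handed in when it is done.

```bash
mkdir -p pics; ls
python3 - <<'E'
from workcell import *
import cv2,numpy as np
for n in("top","side"):
    c=get_calibration(n);p,d=grab_frame(n);print(n,c)
    cv2.imwrite(f"pics/{n}0.png",p[:,:,::-1]);np.savez(f"{n}0.npz",p=p,d=d)
s=get_state();print(s)
E
```

```text
pics
top {'fov_y': 50.41492495937661, 'cx': 312.30756269730125, 'cy': 197.32363214069895, 'origin': array([0.46052185, 0.03052347, 1.06221867]), 'rotation': array([ 0.71689673,  0.02669489, -0.01717648, -0.69645634])}
side {'fov_y': 42.82818181212158, 'cx': 318.7297530089754, 'cy': 200.2608051235269, 'origin': array([0.1475039 , 0.52771155, 0.85577019]), 'rotation': array([-0.29828615, -0.10147519,  0.31367364,  0.89573267])}
{'t': 0.1, 'q': array([-1.23941830e+00,  2.77094359e-01, -2.77305283e-02,  1.26798515e+00,
        2.35019780e-05,  1.46743093e+00]), 'dq': array([ 0.00101111,  0.00034246,  0.0039883 ,  0.00090919, -0.00128225,
       -0.00172016]), 'effort': array([ 1.24781305e-03, -4.46708250e+01,  2.96129161e+01,  8.44377209e-03,
       -3.09422921e-05,  3.83617937e-07]), 'eef_pos': array([ 0.26302675, -0.56619626,  0.23025449]), 'orientation': array([-1.00165531e-03,  9.76467155e-01,  2.15663814e-01, -1.02864598e-04]), 'ft_force': array([-0.06142884,  0.37520205, -0.70223237]), 'ft_torque': array([ 0.00291273, -0.01998327, -0.01515085]), 'grip_force': 0.0, 'width': 1.000769911019747}
```

View pics/top0.png

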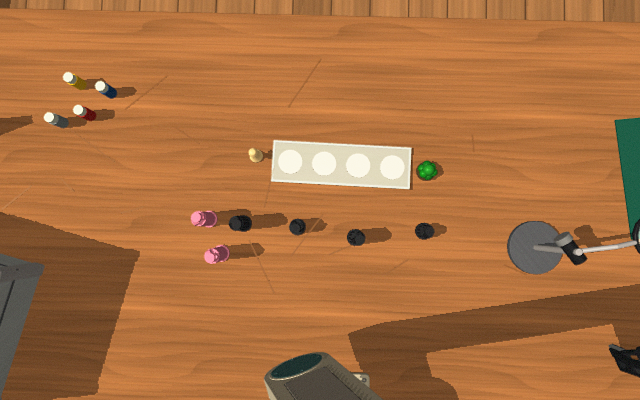

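View pics/side0.png

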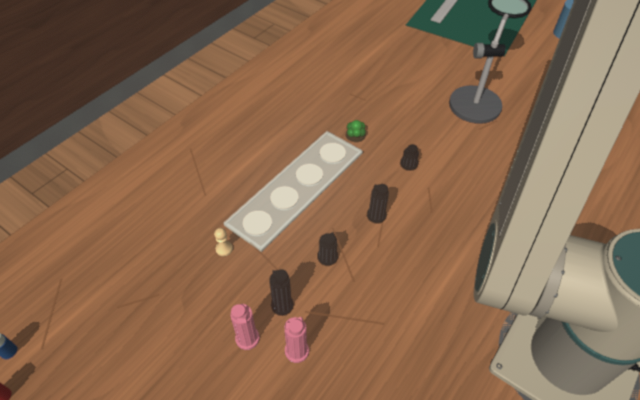

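Top view: black columns at (240,223), (297,227), (356,237) and (425,231). Two pink look-alikes, to be left alone, are at (204,218) and (217,254). The discs run along (290–392,161–167), with the pawn at (256,155), left, and the shrub at (427,170), right. The side view agrees. I'll measure with depth.

```bash
cat > h.py <<'E'
from workcell import *
import cv2,numpy as np
from scipy.spatial.transform import Rotation as R
from scipy.optimize import least_squares
def cloud(n,p,d,c=None):
    c=c or get_calibration(n);f=200/np.tan(np.radians(c['fov_y']/2))
    v,u=np.mgrid[:400,:640];x=(u-c['cx'])/f*d;y=-(v-c['cy'])/f*d
    q=c['rotation'];r=R.from_quat([q[1],q[2],q[3],q[0]])
    return (r.apply(np.stack([x,y,-d],-1).reshape(-1,3))+c['origin']).reshape(400,640,3)
def blobs(m,amin=40):
    n,l,s,ce=cv2.connectedComponentsWithStats(m.astype(np.uint8))
    return [(l==i,s[i],ce[i]) for i in range(1,n) if s[i][4]>=amin]
def fitc(P,r=.017):
    f=least_squares(lambda a:np.hypot(*(P[:,:2]-a).T)-r,P[:,:2].mean(0),loss='soft_l1',f_scale=.001);return f.x
E
python3 - <<'E'
from h import *
for n in("top","side"):
    z=np.load(n+"0.npz");p,d=z['p'].astype(int),z['d'];W=cloud(n,p,d);X,Y,Z=W[...,0],W[...,1],W[...,2]
    roi=(d>0)&(X>.25)&(X<.75)&(Y>-.35)&(Y<.4)
    print(n,"oak z",np.median(Z[roi&(Z<.006)]),Z[roi&(Z<.006)].std())
    black=roi&(p.max(2)<75)&(Z>.012)&(Z<.14)
    for m,s,c in blobs(black):
        P=W[m];sh=P[(P[:,2]<P[:,2].max()-.016)&(P[:,2]>.011)]
        print("black",c.round(),s[4],"top",np.percentile(P[:,2],97).round(4),"shaftfit",fitc(sh).round(4),len(sh),"mean",P.mean(0).round(4))
    white=roi&(p.min(2)>150)&(Z<.03)
    k=white&(p.min(2)>205)
    for m,s,c in blobs(k): print("white",c.round(1),s[4],W[m].mean(0).round(4))
    g=roi&(p[...,1]>p[...,0]+40)
    for m,s,c in blobs(g): print("green",c.round(1),W[m].mean(0).round(4),W[m].max(0).round(3),W[m].min(0).round(3))
E
```

```text
top oak z 0.00010128130962416826 0.0021131880704882353
black [239. 223.] 255 top 0.112 shaftfit [0.4568 0.2162] 107 mean [0.4573 0.2107 0.0887]
black [297. 227.] 170 top 0.0722 shaftfit [0.4516 0.0811] 55 mean [0.4525 0.0798 0.0628]
black [425. 231.] 190 top 0.0519 shaftfit [ 0.4509 -0.2314] 45 mean [ 0.4512 -0.2269  0.0411]
black [357. 237.] 188 top 0.0925 shaftfit [ 0.4301 -0.0631] 45 mean [ 0.4318 -0.0597  0.08  ]
white [343.4 166.2] 603 [ 0.6057 -0.0292  0.0097]
white [289.7 161.2] 459 [0.6146 0.105  0.0079]
white [323.7 163.2] 461 [0.6121 0.0198 0.0079]
white [357.6 164.9] 461 [ 0.6101 -0.065   0.0078]
white [391.9 166.9] 464 [ 0.6075 -0.1503  0.008 ]
green [427.  169.9] [ 0.5991 -0.2313  0.032 ] [ 0.622 -0.213  0.048] [ 0.578 -0.254  0.005]
side oak z -0.0007763028369254243 0.0019153276041922475
black [410. 155.] 264 top 0.0508 shaftfit [ 0.4518 -0.2289] 117 mean [ 0.4478 -0.2214  0.0353]
black [379. 201.] 511 top 0.0901 shaftfit [ 0.4309 -0.0605] 334 mean [ 0.4257 -0.0515  0.0593]
black [328. 247.] 415 top 0.0703 shaftfit [0.4529 0.0831] 227 mean [0.4467 0.0909 0.0487]
black [280. 290.] 705 top 0.1104 shaftfit [0.4576 0.2183] 463 mean [0.4501 0.2251 0.0738]
green [354.9 128.1] [ 0.5974 -0.2235  0.0312] [ 0.617 -0.21   0.046] [ 0.58  -0.246  0.017]
```

Heights from depth (top/side): (425,231) is 50 mm, (297,227) is 70, (356,237) is 90 and (240,223) is 110. One crop will confirm the 110 against the pinks. I'll also check the lamp's extent and the pawn.

Run:
```python
from h import *
z=np.load("top0.npz");p,d=z['p'],z['d'];W=cloud("top",p,d)
m=(W[...,0]>.2)&(W[...,0]<.6)&(W[...,1]<-.38)&(W[...,1]>-.8)&(W[...,2]>.01)&(d>0)
for M,s,c in blobs(m): print(c.round(),W[M].min(0).round(3),W[M].max(0).round(3))
P=W[145:165,246:266].reshape(-1,3);P=P[(P[:,2]>.03)&(P[:,2]<.1)];print("pawn",P.mean(0))
for u,v in((204,218),(217,254)):
    P=W[v-10:v+10,u-14:u+14].reshape(-1,3);P=P[P[:,2]>.03];print("pink",P.mean(0),P.max(0))
q=np.load("side0.npz")['p'];cv2.imwrite("pics/crop.png",cv2.resize(q[220:370,200:360,::-1],None,fx=3.5,fy=3.5,interpolation=3))
```

```text
[553. 247.] [ 0.356 -0.623  0.01 ] [ 0.489 -0.435  0.208]
[626. 359.] [ 0.22  -0.535  0.246] [ 0.264 -0.495  0.345]
pawn [0.62549427 0.18871363 0.05915377]
pink [0.46525348 0.29569968 0.09305968] [0.48243701 0.31912887 1.06221867]
pink [0.38417042 0.2594612  0.10408677] [0.46052185 0.284667   1.06221867]
```

View pics/crop.png

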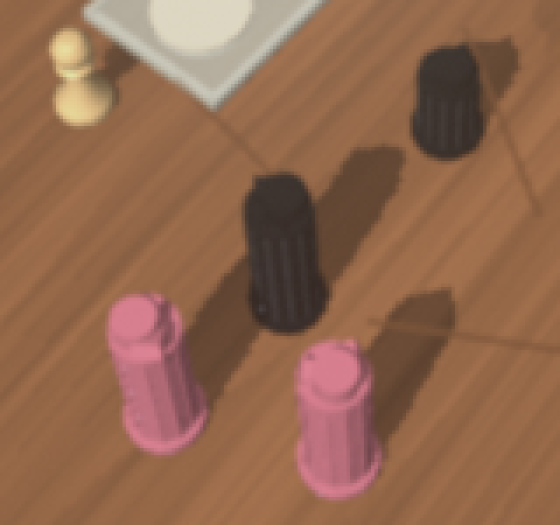

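The crop shows the black 110 at side (280,290), clearly black beside the two pinks at (243,325) and (296,338). I'm moving to the 50 mm column first, going +y to keep clear of the lamp.

```bash
python3 -m crank '[[0,[4,33.6,0],65],[0,[4,33.6,0],65],[0,[4,33.6,0],65],[0,[4,33.6,0],65],[0,[4,33.6,0],65],[0,[4,33.6,0],65],[0,[4,33.6,0],65],[0,[4,33.6,0],65]]' 25
python3 -c "
from h import *
s=get_state();print(s['eef_pos'],s['orientation'],s['q'])"
```

```text
t: 0.77
eef_pos: [0.3021, -0.2337, 0.2308]
orientation: [-0.0, 0.752, 0.659, 0.0]
ft_force: [0.7, -0.2, 1.0]
width: 0.997
grip_force: 0.0
[ 0.30206261 -0.23366104  0.23080693] [-3.31185588e-04  7.51784962e-01  6.59408257e-01  1.11143164e-04] [-8.28298711e-01 -1.67466690e-01 -4.99293170e-01  1.23962706e+00
  2.37109927e-04  8.73231015e-01]
```

```bash
python3 -m crank '[[0,[15,0,0],7.8],[0,[15,0,0],7.8],[0,[15,0,0],7.8],[0,[15,0,0],7.8],[0,[15,0,-6],7.8],[0,[15,0,-6],7.8],[0,[15,0,-6],7.8],[0,[15,0,-6],7.8]]'
python3 - <<'E'
from h import *
s=get_state();c=get_calibration("wrist");p,d=grab_frame("wrist");print(s['eef_pos'],s['orientation'])
W=cloud("wrist",p,d,c);Z=W[...,2];cv2.imwrite("pics/w0.png",p[:,:,::-1])
for m,sx,ce in blobs((d>0)&(p.max(2)<75)&(Z>.01)&(Z<.14)):
    P=W[m];sh=P[(P[:,2]<P[:,2].max()-.016)&(P[:,2]>.011)];print(ce,len(sh),P.min(0),P.max(0),fitc(sh) if len(sh)>9 else '')
E
```

```text
t: 1.43
eef_pos: [0.4514, -0.2349, 0.1699]
orientation: [-0.002, 0.707, 0.707, -0.0]
ft_force: [0.5, -0.3, 1.5]
width: 0.999
grip_force: 0.0
[ 0.45140225 -0.23486347  0.16992318] [-2.02703592e-03  7.06982095e-01  7.07228447e-01 -3.64745574e-04]
[296.06451613   1.17741935] 0 [ 0.42214849 -0.0784054   0.01011717] [ 0.4388756  -0.07571589  0.02020633] 
[320.61048387 182.7016129 ] 164 [ 0.43438522 -0.24317224  0.01002466] [ 0.46840035 -0.21138712  0.05153714] [ 0.45104314 -0.22910571]
[456.45454545 195.43434343] 3 [ 0.57645414 -0.25424161  0.01071096] [ 0.59427916 -0.22923738  0.02885419] 
[302.02793296 354.84916201] 0 [ 0.3839437  -0.45091177  0.010025  ] [ 0.46145483 -0.434326    0.01682189]
```

View pics/w0.png

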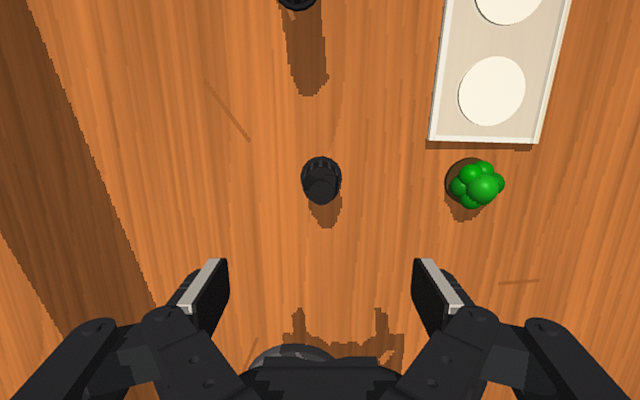

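The wrist view shows the 50 mm column at (321,180), between the fingers' line. The shrub is at (475,185), well off. The column measures (0.451, -0.2295). I'll centre on it and descend.

```bash
python3 -m crank '[[0,[0,0.5,-4],0],[0,[0,0.5,-8],0],[0,[0,0.5,-12],0],[0,[0,0.5,-15],0],[0,[0,0.5,-16.4],0],[0,[0,0.5,-16.4],0],[0.3,[0,0.5,-16.4],0],[0.4,[0,0.5,-16.4],0]]' 30
python3 -m crank '[[1,[0,0,0],0],[1,[0,0,0],0],[1,[0,0,0],0],[1,[0,0,0],0],[1,[0,0,0],0],[1,[0,0,0],0],[1,[0,0,0],0],[1,[0,0,0],0]]'
```

```text
t: 2.15
eef_pos: [0.4547, -0.2325, 0.0097]
orientation: [0.002, 0.707, 0.707, 0.0]
ft_force: [-0.6, 0.4, 0.4]
width: 0.748
grip_force: 0.0
t: 2.82
eef_pos: [0.4542, -0.232, 0.0093]
orientation: [0.002, 0.707, 0.707, 0.0]
ft_force: [0.3, 0.6, 6.6]
width: 0.386
grip_force: 29.4
```

```bash
python3 -m crank '[[1,[0,0,2],0],[1,[0,0,5],0],[1,[3.5,1.8,7],0],[1,[7,3.6,7],0],[1,[10.5,5.4,7],0],[1,[13.5,7,7],0],[1,[15.4,7.9,7],0],[1,[15.4,7.9,7],0]]'
python3 -m crank '[[1,[0,0,-3],0],[1,[0,0,-4.5],0],[1,[0,0,-4.5],0],[1,[0,0,-4.5],0]]'
cat > held.py <<'E'
from h import *
import sys
s=get_state();print(s['t'],s['eef_pos'],s['width'],s['grip_force'],s['ft_force'].round(1))
for n in("side","top","wrist"):
    c=get_calibration(n);p,d=grab_frame(n);W=cloud(n,p,d,c);Z=W[...,2]
    cv2.imwrite(f"pics/h_{sys.argv[1]}_{n}.png",p[:,:,::-1])
    x,y=s['eef_pos'][:2]
    m=(d>0)&(p.max(2)<75)&(Z>.008)&(np.hypot(W[...,0]-x,W[...,1]-y)<.03);P=W[m]
    if len(P)<20: continue
    zb=P[:,2].min();zt=float(sys.argv[2]);sh=P[(P[:,2]<zt)&(P[:,2]>zb+.011)]
    print(n,len(P),'zmin',zb.round(4),'shaft',fitc(sh).round(4) if len(sh)>9 else None,len(sh))
E
python3 held.py 50 .045
```

```text
t: 3.48
eef_pos: [0.6117, -0.1503, 0.0786]
orientation: [0.002, 0.706, 0.708, 0.002]
ft_force: [0.9, -0.5, -0.3]
width: 0.391
grip_force: 30.3
t: 3.82
eef_pos: [0.605, -0.1516, 0.0316]
orientation: [-0.001, 0.707, 0.707, -0.001]
ft_force: [-0.0, -0.1, -0.1]
width: 0.387
grip_force: 30.3
3.8167 [ 0.60500212 -0.151594    0.03157452] 0.38650212142710577 30.301371216773987 [-0.  -0.1 -0.1]
side 747 zmin 0.0248 shaft [ 0.6046 -0.1488] 35
top 88 zmin 0.0266 shaft None 8
wrist 23530 zmin 0.0232 shaft [ 0.6064 -0.1493] 727
```

```bash
python3 -m crank '[[1,[0.2,-0.1,0],0],[1,[0.2,-0.1,-0.7],0],[1,[0.2,-0.1,-1.2],0],[1,[0.2,-0.1,-1.2],0],[1,[0.2,-0.1,-1.2],0]]'; python3 held.py 50b .035
```

```text
t: 4.38
eef_pos: [0.6079, -0.1526, 0.0196]
orientation: [-0.001, 0.707, 0.707, -0.0]
ft_force: [0.1, -0.9, -1.3]
width: 0.389
grip_force: 30.3
4.3833 [ 0.60790819 -0.15261808  0.01956848] 0.3890737818018846 30.301145911216736 [ 0.1 -0.9 -1.3]
side 719 zmin 0.0139 shaft [ 0.6054 -0.1501] 34
top 80 zmin 0.0148 shaft None 8
wrist 23599 zmin 0.0104 shaft [ 0.6079 -0.1496] 1014
```

View pics/h_50b_wrist.png

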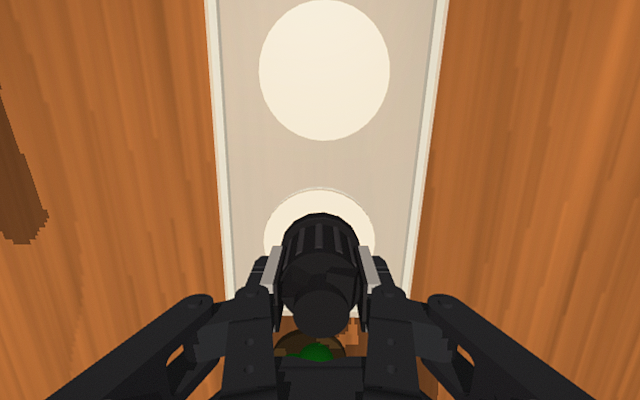

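The column at (320,240) sits centred over the disc (264–375). I'll lower the last 2–3 mm, release and rise.

```bash
python3 -m crank '[[1,[0,0,-0.2],0],[1,[0,0,-0.3],0],[1,[0,0,-0.3],0],[0.4,[0,0,-0.3],0],[0.3,[0,0,-0.3],0],[0,[0,0,-0.3],0],[0,[0,0,-0.3],0],[0,[0,0,-0.3],0]]'
python3 -m crank '[[0,[0,0,4],0],[0,[0,0,8],0],[0,[0,0,12],0],[0,[0,0,14],0],[0,[0,0,14],0],[0,[0,0,14],0]]'
python3 - <<'E'
from h import *
p,d=grab_frame("side");W=cloud("side",p,d);Z=W[...,2];s=get_state();print(s['eef_pos'])
for m,sx,ce in blobs((d>0)&(p.max(2)<75)&(Z>.012)&(Z<.14)&(W[...,0]>.3)&(W[...,1]>-.3)):
    P=W[m];sh=P[(P[:,2]<P[:,2].max()-.016)&(P[:,2]>P[:,2].min()+.01)];print(ce,P[:,2].min(),P[:,2].max(),fitc(sh) if len(sh)>9 else '')
E
```

```text
t: 5.2
eef_pos: [0.6087, -0.1529, 0.0173]
orientation: [0.0, 0.707, 0.707, -0.0]
ft_force: [-0.8, -1.4, 0.2]
width: 0.998
grip_force: 0.0
t: 5.7
eef_pos: [0.61, -0.1533, 0.1594]
orientation: [0.002, 0.707, 0.707, 0.001]
ft_force: [-0.1, 1.2, 0.4]
width: 1.003
grip_force: 0.0
[ 0.6085453  -0.15280047  0.15732086]
[332.90625 144.84375] 0.012538824713204333 0.060155072257485176 [ 0.60869871 -0.15035522]
[378.58217822 201.53861386] 0.012169427769328056 0.09203552076079835 [ 0.43101458 -0.06065082]
[327.78345499 247.12652068] 0.012216685808786654 0.0738709843940859 [0.45292635 0.08327449]
[280.4        290.36142857] 0.012144043542832161 0.11268712736350384 [0.45754091 0.2183406 ]
[  8.02678571 345.4375    ] 0.012480120982690801 0.04274797499665839 [0.78382133 0.57138159]
[  3.63829787 388.82978723] 0.012070016475324463 0.03721833328333046
```

The 50 mm column is at (0.6087, -0.1504), upright and within about 1 mm of centre. Next is the 70.

```bash
python3 -m crank '[[0,[-2.3,3.4,0],0],[0,[-4.6,6.8,0],0],[0,[-6.9,10.2,0],0],[0,[-9.2,13.6,0],0],[0,[-11.5,17,0],0],[0,[-13.8,20.5,0],0],[0,[-15.6,23.5,0],0],[0,[-15.6,23.5,0],0]]'
python3 -m crank '[[0,[0,0,-2],0],[0,[0,0,-4],0],[0,[0,0,-4],0]]'
python3 -c "
from h import *
print(get_state()['eef_pos'])"
```

```text
t: 6.42
eef_pos: [0.4457, 0.086, 0.1542]
orientation: [-0.004, 0.705, 0.709, -0.003]
ft_force: [0.0, -0.1, -0.4]
width: 0.994
grip_force: 0.0
t: 6.67
eef_pos: [0.4476, 0.0821, 0.1122]
orientation: [-0.004, 0.707, 0.707, -0.004]
ft_force: [-0.7, -0.3, 0.3]
width: 0.998
grip_force: 0.0
[0.44757804 0.0821252  0.11221424]
```

```bash
python3 -m crank '[[0,[0.4,0,-3],0],[0,[0.4,0,-6],0],[0,[0.4,0,-8],0],[0,[0.4,0,-9],0],[0,[0.4,0,-9],0],[0.4,[0.4,0,-9],0]]' 30
python3 -m crank '[[1,[0,0,0],0],[1,[0,0,0],0],[1,[0,0,0],0],[1,[0,0,0],0],[1,[0,0,0],0],[1,[0,0,0],0],[1,[0,0,0],0]]'
python3 -c "
from h import *
print(get_state()['eef_pos'])"
```

```text
t: 7.17
eef_pos: [0.4562, 0.0819, 0.0271]
orientation: [-0.001, 0.707, 0.707, -0.001]
ft_force: [-0.3, 0.4, 1.2]
width: 0.884
grip_force: 0.0
t: 7.75
eef_pos: [0.4578, 0.0822, 0.0287]
orientation: [0.001, 0.707, 0.707, 0.001]
ft_force: [-1.2, -0.4, 6.3]
width: 0.389
grip_force: 29.6
[0.45779351 0.082182   0.02866161]
```

```bash
python3 -m crank '[[1,[0,0,3],0],[1,[0,0,7],0],[1,[3,-2.9,7],0],[1,[6,-5.8,7],0],[1,[9,-8.7,7],0],[1,[12,-11.6,7],0],[1,[15.2,-14.7,7],0],[1,[15.2,-14.7,7],0]]'
python3 -m crank '[[1,[0,0,-3],0],[1,[0,0,-4.8],0],[1,[0,0,-4.8],0],[1,[0,0,-4.8],0]]'
python3 held.py 70 .06
```

```text
t: 8.42
eef_pos: [0.6155, -0.0704, 0.0984]
orientation: [0.004, 0.709, 0.706, 0.002]
ft_force: [1.5, -1.0, -0.0]
width: 0.388
grip_force: 30.4
t: 8.75
eef_pos: [0.607, -0.0644, 0.0481]
orientation: [-0.002, 0.707, 0.707, -0.001]
ft_force: [0.2, 0.1, -0.0]
width: 0.39
grip_force: 30.4
8.75 [ 0.60697418 -0.0644165   0.04810825] 0.3901869429840195 30.373116731643677 [ 0.2  0.1 -0. ]
side 817 zmin 0.023 shaft [ 0.6067 -0.0633] 91
wrist 23739 zmin 0.0213 shaft [ 0.6086 -0.0634] 1345
```

```bash
python3 -m crank '[[1,[0.2,-0.1,0],0],[1,[0.2,-0.1,-0.6],0],[1,[0.2,-0.1,-0.9],0],[1,[0.2,-0.1,-0.9],0],[1,[0.2,-0.1,-0.9],0],[1,[0.2,-0.1,-0.9],0]]'; python3 held.py 70b .06
```

```text
t: 9.4
eef_pos: [0.6105, -0.0658, 0.0402]
orientation: [-0.0, 0.707, 0.707, -0.0]
ft_force: [-0.5, -0.2, -1.6]
width: 0.39
grip_force: 30.4
9.4 [ 0.61050069 -0.06580773  0.04018049] 0.389633797954702 30.373322367668152 [-0.5 -0.2 -1.6]
side 802 zmin 0.0154 shaft [ 0.6094 -0.0647] 116
wrist 23912 zmin 0.0113 shaft [ 0.6101 -0.0645] 2329
```

Centred to under 1 mm, with about 3 mm to go.

```bash
python3 -m crank '[[1,[0,0,-0.2],0],[1,[0,0,-0.35],0],[1,[0,0,-0.35],0],[0.4,[0,0,-0.35],0],[0.3,[0,0,-0.35],0],[0,[0,0,-0.35],0],[0,[0,0,-0.35],0],[0,[0,0,-0.35],0]]'
python3 -m crank '[[0,[0,0,4],0],[0,[0,0,8],0],[0,[0,0,12],0],[0,[0,0,13],0],[0,[0,0,13],0],[0,[0,0,13],0]]'
cat > chk.py <<'E'
from h import *
p,d=grab_frame("side");W=cloud("side",p,d);Z=W[...,2];s=get_state();print(s['eef_pos'])
for m,sx,ce in blobs((d>0)&(p.max(2)<75)&(Z>.012)&(Z<.14)&(W[...,0]>.3)&(W[...,1]>-.3)&(W[...,1]<.4)):
    P=W[m];sh=P[(P[:,2]<P[:,2].max()-.016)&(P[:,2]>P[:,2].min()+.01)];print(ce,P[:,2].min(),P[:,2].max(),fitc(sh) if len(sh)>9 else '')
E
python3 chk.py
```

```text
t: 10.22
eef_pos: [0.6107, -0.0658, 0.0369]
orientation: [0.0, 0.707, 0.707, 0.0]
ft_force: [0.4, -0.1, 0.2]
width: 0.996
grip_force: 0.0
t: 10.72
eef_pos: [0.6113, -0.066, 0.1677]
orientation: [0.001, 0.707, 0.707, 0.001]
ft_force: [-0.9, 0.3, -0.9]
width: 0.997
grip_force: 0.0
[ 0.60999896 -0.06570376  0.16598041]
[332.82698962 144.89965398] 0.012743421274213795 0.06071650780309179 [ 0.60841054 -0.15034979]
[309.36193029 164.21179625] 0.012045983124654103 0.07973092472600385 [ 0.61058836 -0.0645729 ]
[378.54563895 201.52941176] 0.012330663100361794 0.09119786773345673 [ 0.43101582 -0.06046165]
[280.43786127 290.40895954] 0.01200591048204458 0.11234317976596242 [0.45764401 0.2183721 ]
```

```bash
python3 -m crank '[[0,[-4,0.4,0],0],[0,[-8,0.4,0],0],[0,[-12,0.4,0],0],[0,[-16,0.4,0],0],[0,[-17.8,0.4,0],0],[0,[-17.8,0.4,-2],0],[0,[-17.8,0.4,-2],0],[0,[-17.8,0.4,-2],0]]'
python3 -c "
from h import *
print(get_state()['eef_pos'])"
```

```text
t: 11.43
eef_pos: [0.4303, -0.0612, 0.1446]
orientation: [-0.002, 0.707, 0.707, -0.001]
ft_force: [0.2, 0.4, 0.4]
width: 0.997
grip_force: 0.0
[ 0.43028908 -0.06118221  0.14456137]
```

```bash
python3 -m crank '[[0,[0,0,-4],0],[0,[0,0,-7],0],[0,[0,0,-9.5],0],[0,[0,0,-11],0],[0,[0,0,-11],0],[0.4,[0,0,-11],0],[0.4,[0,0,-11],0]]' 30
python3 -m crank '[[1,[0,0,0],0],[1,[0,0,0],0],[1,[0,0,0],0],[1,[0,0,0],0],[1,[0,0,0],0],[1,[0,0,0],0],[1,[0,0,0],0]]'
```

```text
t: 12.02
eef_pos: [0.4341, -0.0622, 0.0377]
orientation: [0.001, 0.707, 0.707, 0.0]
ft_force: [-0.0, 0.2, -0.5]
width: 0.747
grip_force: 0.0
t: 12.6
eef_pos: [0.4339, -0.0622, 0.0381]
orientation: [0.001, 0.707, 0.707, 0.001]
ft_force: [-1.1, 0.7, 6.2]
width: 0.391
grip_force: 29.6
```

```bash
python3 -m crank '[[1,[0,0,3],0],[1,[0,0,7],0],[1,[3.6,1.6,7],0],[1,[7.2,3.2,7],0],[1,[10.8,4.8,7],0],[1,[14.4,6.4,7],0],[1,[17.8,8,7],0],[1,[17.8,8,7],0]]'
python3 -m crank '[[1,[0,0,-2],0],[1,[0,0,-4.8],0],[1,[0,0,-4.8],0],[1,[0,0,-4.8],0],[1,[0,0,-4.8],0]]'
python3 held.py 90 .07
```

```text
t: 13.27
eef_pos: [0.6181, 0.0205, 0.1074]
orientation: [0.003, 0.706, 0.708, 0.003]
ft_force: [0.6, 0.4, -0.7]
width: 0.393
grip_force: 30.6
t: 13.68
eef_pos: [0.6106, 0.018, 0.0595]
orientation: [0.0, 0.707, 0.707, 0.0]
ft_force: [0.4, -0.7, -1.1]
width: 0.387
grip_force: 30.6
13.6833 [0.61059036 0.0180102  0.05945119] 0.3870390400746692 30.578938722610474 [ 0.4 -0.7 -1.1]
side 878 zmin 0.0242 shaft [0.6103 0.0194] 135
wrist 26213 zmin 0.0226 shaft [0.6111 0.0196] 1631
```

```bash
python3 -m crank '[[1,[0.1,0,0],0],[1,[0.1,0,-0.6],0],[1,[0.1,0,-1.0],0],[1,[0.1,0,-1.0],0],[1,[0.1,0,-1.0],0],[1,[0.1,0,-1.0],0]]'; python3 held.py 90b .07
```

```text
t: 14.33
eef_pos: [0.6114, 0.0182, 0.0486]
orientation: [-0.0, 0.707, 0.707, -0.0]
ft_force: [0.3, 0.5, -0.6]
width: 0.391
grip_force: 30.6
14.3333 [0.61142727 0.01816054 0.04855991] 0.39138863762180165 30.57964324951172 [ 0.3  0.5 -0.6]
side 856 zmin 0.0139 shaft [0.611  0.0197] 168
wrist 26197 zmin 0.0107 shaft [0.611  0.0199] 2782
```

```bash
python3 -m crank '[[1,[0.1,0,-0.15],0],[1,[0.1,0,-0.3],0],[1,[0.1,0,-0.3],0],[0.4,[0.1,0,-0.3],0],[0.3,[0.1,0,-0.3],0],[0,[0.1,0,-0.3],0],[0,[0.1,0,-0.3],0],[0,[0.1,0,-0.3],0]]'
python3 -m crank '[[0,[0,0,4],0],[0,[0,0,8],0],[0,[0,0,12],0],[0,[0,0,14],0],[0,[0,0,14],0],[0,[0,0,14],0]]'
python3 chk.py
```

```text
t: 15.15
eef_pos: [0.6126, 0.0182, 0.0458]
orientation: [-0.0, 0.707, 0.707, -0.0]
ft_force: [-0.2, 0.2, -0.2]
width: 0.998
grip_force: 0.0
t: 15.65
eef_pos: [0.614, 0.018, 0.1878]
orientation: [0.002, 0.707, 0.707, 0.001]
ft_force: [-0.0, -0.6, -1.0]
width: 0.999
grip_force: 0.0
[0.61250605 0.01815504 0.18569974]
[332.97682119 144.5       ] 0.012478156359532977 0.06006252288317515 [ 0.6085987  -0.15044723]
[309.28385417 164.41927083] 0.012329013698412439 0.08120674369577663 [ 0.61059631 -0.06469157]
[283.85596708 183.51028807] 0.012041059959709943 0.10090304621310964 [0.61278453 0.0193537 ]
[280.49781659 290.58660844] 0.012243117998128272 0.11234048551514597 [0.45766333 0.2184183 ]
```

```bash
python3 -m crank '[[0,[-2.6,3.3,0],0],[0,[-5.2,6.6,0],0],[0,[-7.8,9.9,0],0],[0,[-10.4,13.2,0],0],[0,[-13,16.5,0],0],[0,[-15.3,19.9,0],0],[0,[-15.3,19.9,0],0],[0,[-15.3,19.9,0],0]]'
python3 -m crank '[[0,[0,0,-1],0],[0,[0,0,-1],0],[0,[0,0,-1],0],[0,[0,0,-1],0]]'
python3 - <<'E'
from h import *
s=get_state();c=get_calibration("wrist");p,d=grab_frame("wrist");print(s['eef_pos'])
W=cloud("wrist",p,d,c);Z=W[...,2]
for m,sx,ce in blobs((d>0)&(p.max(2)<75)&(Z>.01)&(Z<.14)):
    P=W[m];sh=P[(P[:,2]<.093)&(P[:,2]>.011)];print(ce,len(sh),P.min(0),P.max(0),fitc(sh) if len(sh)>9 else '')
E
```

```text
t: 16.37
eef_pos: [0.4566, 0.2181, 0.1835]
orientation: [-0.001, 0.706, 0.709, -0.002]
ft_force: [1.0, -0.5, 0.4]
width: 0.997
grip_force: 0.0
t: 16.7
eef_pos: [0.4601, 0.216, 0.175]
orientation: [-0.0, 0.708, 0.706, -0.001]
ft_force: [-0.1, 0.0, -0.2]
width: 0.999
grip_force: 0.0
[0.46007204 0.21596651 0.17502039]
[316.56388773 198.25261835] 738 [0.4396378  0.20335208 0.01004399] [0.47443829 0.23592033 0.11135032] [0.45665668 0.21840051]
[488.64497041 392.82248521] 169 [0.6099346  0.02027362 0.07780927] [0.62817614 0.03626374 0.09250847] [0.61215955 0.01357434]
```

```bash
python3 -m crank '[[0,[-0.3,0.2,-4],0],[0,[-0.3,0.2,-7],0],[0,[-0.3,0.2,-10],0],[0,[-0.3,0.2,-12],0],[0,[-0.3,0.2,-12],0],[0.4,[-0.3,0.2,-12],0],[0.4,[-0.3,0.2,-12],0]]' 30
python3 -m crank '[[1,[0,0,0],0],[1,[0,0,0],0],[1,[0,0,0],0],[1,[0,0,0],0],[1,[0,0,0],0],[1,[0,0,0],0],[1,[0,0,0],0]]'
```

```text
t: 17.33
eef_pos: [0.4582, 0.2193, 0.0571]
orientation: [0.001, 0.707, 0.707, 0.001]
ft_force: [0.0, 0.2, 0.2]
width: 0.747
grip_force: 0.0
t: 17.92
eef_pos: [0.4583, 0.2197, 0.0576]
orientation: [0.001, 0.707, 0.707, 0.002]
ft_force: [-0.9, -0.5, 7.1]
width: 0.389
grip_force: 30.7
```

```bash
python3 -m crank '[[1,[0,0,4],0],[1,[0,0,8],0],[1,[3,-2.4,8],0],[1,[6,-4.8,8],0],[1,[9,-7.2,8],0],[1,[12,-9.6,8],0],[1,[15.5,-11.4,8],0],[1,[15.5,-11.4,8],0]]'
python3 -m crank '[[1,[0,0,-2],0],[1,[0,0,-5.8],0],[1,[0,0,-5.8],0],[1,[0,0,-5.8],0],[1,[0,0,-5.8],0]]'
python3 held.py 110 .09
```

```text
t: 18.58
eef_pos: [0.6188, 0.1014, 0.1363]
orientation: [0.003, 0.709, 0.705, 0.002]
ft_force: [1.6, 1.6, -1.1]
width: 0.386
grip_force: 30.7
t: 19.0
eef_pos: [0.6116, 0.1054, 0.0785]
orientation: [-0.0, 0.707, 0.707, 0.0]
ft_force: [0.4, -0.8, -0.4]
width: 0.391
grip_force: 30.7
19.0 [0.61162658 0.10540279 0.07850599] 0.3906590527970772 30.668399333953857 [ 0.4 -0.8 -0.4]
side 940 zmin 0.0248 shaft [0.6112 0.104 ] 219
wrist 26387 zmin 0.023 shaft [0.6122 0.1044] 2261
```

```bash
python3 -m crank '[[1,[0.3,0.1,0],0],[1,[0.3,0.1,-0.6],0],[1,[0.3,0.1,-1.0],0],[1,[0.3,0.1,-1.0],0],[1,[0.3,0.1,-1.0],0],[1,[0.3,0.1,-1.0],0]]'; python3 held.py 110b .09
```

```text
t: 19.65
eef_pos: [0.6144, 0.1061, 0.0675]
orientation: [-0.0, 0.707, 0.707, -0.0]
ft_force: [-0.0, 0.2, -0.9]
width: 0.393
grip_force: 30.7
19.65 [0.61437206 0.10614375 0.06751903] 0.39313738945610854 30.669597387313843 [-0.   0.2 -0.9]
side 933 zmin 0.0142 shaft [0.6138 0.1046] 258
wrist 26449 zmin 0.0099 shaft [0.6138 0.1051] 3536
```

```bash
python3 -m crank '[[1,[0.1,0,-0.1],0],[1,[0.1,0,-0.2],0],[1,[0.1,0,-0.25],0],[0.4,[0.1,0,-0.25],0],[0.3,[0.1,0,-0.25],0],[0,[0.1,0,-0.25],0],[0,[0.1,0,-0.25],0],[0,[0.1,0,-0.25],0]]'
python3 -m crank '[[0,[0,0,4],0],[0,[0,0,8],0],[0,[0,0,12],0],[0,[0,0,14],0],[0,[-4,0,14],0],[0,[-8,0,14],0],[0,[-12,0,14],0],[0,[-12,0,14],0]]'
python3 chk.py
python3 - <<'E'
from h import *
p,d=grab_frame("side");cv2.imwrite("pics/end.png",cv2.resize(p[100:280,190:430,::-1],None,fx=3,fy=3))
E
```

```text
t: 20.47
eef_pos: [0.6157, 0.1061, 0.0653]
orientation: [0.0, 0.707, 0.707, 0.0]
ft_force: [0.4, 0.3, -0.2]
width: 1.0
grip_force: 0.0
t: 21.13
eef_pos: [0.4848, 0.106, 0.2025]
orientation: [-0.004, 0.707, 0.708, -0.005]
ft_force: [-0.7, 0.4, -1.2]
width: 0.998
grip_force: 0.0
[0.48982283 0.1060713  0.20374757]
[333.80246914 143.64609053] 0.012437097018750398 0.06067336416802438 [ 0.60838335 -0.15043986]
[306.24271845 173.16504854] 0.0124134950941589 0.04560672490510542 [ 0.61126154 -0.06480168]
[284.02179177 187.88861985] 0.01249281160655702 0.09696826469935682 [0.59142326 0.04152363]
[255.35114504 206.00305344] 0.012124307986326355 0.12124505790391726 [0.61534535 0.10462102]
```

View pics/end.png

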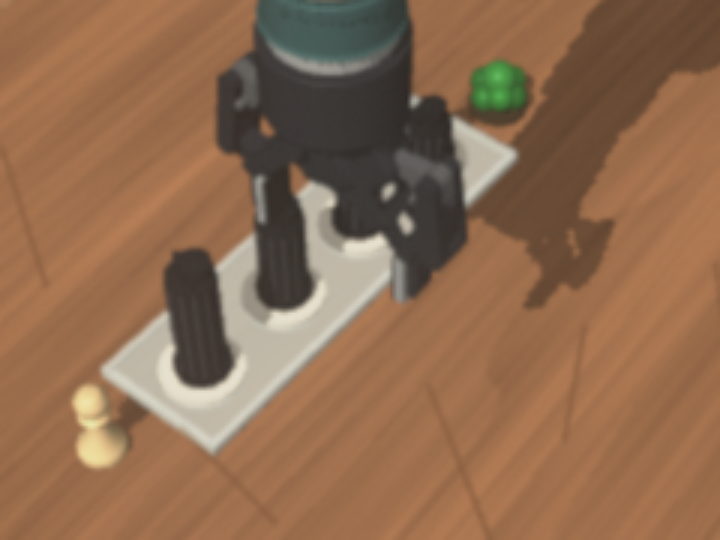

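All four columns stand centred on their discs: the 110 at (200,370) by the pawn at (100,430), through to the 50 at (432,130) by the shrub at (498,85). The gripper only blocks the view of two of them. I'll move clear, check once more and hand in.

```bash
python3 -m crank '[[0,[-2,4,6],0],[0,[-4,8,12],0],[0,[-6,12,14],0],[0,[-8,16,14],0],[0,[-8,16,14],0],[0,[-8,16,14],0],[0,[-8,16,14],0]]' && python3 chk.py && python3 -c "
from workcell import *
print(hand_in())"
```

```text
t: 21.82
eef_pos: [0.417, 0.2706, 0.3494]
orientation: [0.001, 0.705, 0.709, 0.004]
ft_force: [0.9, 1.0, 0.8]
width: 0.999
grip_force: 0.0
[0.41726524 0.26871999 0.34771595]
[332.86062718 144.95121951] 0.012435245539896944 0.0606796686740787 [ 0.60875409 -0.15035951]
[309.2617801  164.31413613] 0.012066962560222882 0.08119810040381148 [ 0.61049274 -0.06475177]
[255.10180624 207.63382594] 0.012721416402540764 0.11973390670826256 [0.61549338 0.10485144]
[281.21052632 193.75438596] 0.01401821682700366 0.05182231164049411 [0.61232414 0.01927182]
the job is handed in; nothing more can be done
None
```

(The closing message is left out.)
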